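# Slide the injector fixture plate out to the gauge and hold it

### The arm

A 6-joint arm with a two-finger parallel gripper is mounted at the origin on the work surface. World frame = base frame: x ahead of the robot, y to its left, z up, the work surface at z = 0. Lengths are in mm, angles in rad, forces in N, time in s.
With the tool pointing down it reaches from about 300 to 775 mm from the base axis. Payload 14.6 kg.
Tool frame: the origin (TCP) lies where the fingers leave the gripper's body, on its centre line; the fingertips stand 97 mm ahead of it and the grasp point (between the pads) lies ahead of it (grip_depth is the z of the grasp point in the tool frame, in mm); z points along the fingers, y is the line along which they close (so a half turn about z gives the same grasp; the last joint's range is limited). The gripper opens to 94 mm and grips with 3 to 60 N. Pads are 16 mm wide; open, the fingers measure 119 mm over their backs; the gripper's body (75 mm by 177 mm) begins 78 mm behind the grasp point.
Start: joints at [1.206, 0.3, 1.521, -0, 1.321, -0.067], TCP at [161.377, 525.783, 302.646] pointing down, gripper open.
Joint ranges: [-3.03, 3.03], [-0.79, 2.21], [0.23, 2.52], [-1.04, 4.18], [0, 3.07], [-2.55, 2.55]. Speed limits (rad/s): [2.22, 2.22, 2.57, 3.14, 3.14, 3.14].

### API

Orientations are given as [roll, pitch, yaw] about the fixed x, y, z axes, in that order (R = Rz(yaw) Ry(pitch) Rx(roll)).
In Python, from cell import read_state, camera, sign_off, regions_of, spot_point, grip_depth gives the robot as it stands. The module is installed in compiled form; this text tells all that it offers.
- The arm moves only by the tool send_rows, never from a script. Its argument "series" is a list of rows, each a list of 3 entries, a list of its own where there are three numbers: the shift along the world's x, y, z in mm, then the turn about the world's z in degrees, then the closure, from -1 (fully open) to 1 (shut), so that 0 is half open. A call has 1 to 12 rows; each row shifts and turns the commanded pose from where the row before left it; what a row does not reach is not made up. A row lasts 1/10 s, in which the tool goes at most 50 mm and 8.59 degrees, less where a joint would pass 70% of its speed; a pose out of reach is approached as far as the arm can. A call is refused whole if a number of a shift passes 50 or a number of a turn 8.59, either way. A call with a gripper value outside its range is refused whole. The fingers move at their own pace and stop on an object; "squeeze" is the grip in N (left out, the last holds). Time passes only in rows, so rows that do not move let the fingers close. It gives the time, the measured TCP pose, the force, the opening and the grip force at its end, in the units of the state.
- read_state(): the state, without advancing time (a new reading comes with each control period).
- camera(name): name is "side" or "top" or "wrist"; returns a dict with "color" (480x640x3 uint8, blue, green, red), "fx", "fy", "cx", "cy" (pixels), "camera_from_world" (4x4, takes a point from world to camera coordinates). Camera axes: x right, y down, z forward; pixel columns grow to the right and rows downward; lengths in mm; the calibration is good to about 2 mm. A picture is of the moment at which its call begins. There is no depth.
- sign_off(): hands the job in; it is judged then, once.
Trained networks look in a picture, given as the dict that the camera call returned (one of the last four; its "shot" number tells which), for a name from the list of things; names that differ only in an ending like _2 or _b are one class to them, and where a whole thing is asked for, a point or a joint stands for the part that bears it (a point fixed in the world has none). Each returns a list of dicts, best first, with "confidence" (0 to 1); they miss things now and then, are a little off and sometimes report something else, mostly with a low value. They report only what shows in the picture. A call takes as long as a camera call.
- regions_of(thing, picture): "mask" (480x640 bool, what is visible of it).
- spot_point(thing, picture): "point" ([x, y, z] in mm, in the coordinates of the camera as it stood for that picture, good to about 4 mm: a listed point, or the origin of a listed thing).
The state is a dict: "clock": time; "joints": joint angles; "qd": joint speeds; "effort": joint torques, N m; "eef_pos": TCP position; "eef_rot": TCP orientation; "wrist_force": force on the tool from outside, world axes, zero at the start; "moment": the same for the moment, N m; "finger_gap": finger opening in mm; "finger_force": force on a finger pad.
Only numpy, scipy, OpenCV 4.12 (cv2) and the standard library are available. Lean on these libraries where they do the work, as an engineer would, in place of code of your own. Each camera call takes 0.05 s, during which the arm holds its last target. There are 200 camera calls.

### The job

First switch the test rig's isolator off: turn its red handle counter-clockwise, a full quarter turn to its stop, from the green dot to the black dot. Then slide the fixture plate with the black grip straight out along its bed, without lifting it, until its front edge is level with the red pointer of the setting gauge; there it would tip over the bed's edge by itself, so finish while still holding the plate flat on the bed, not letting go, and leave everything else on the bench where it stands.

Things in the scene. Friction and masses are not known exactly. Their poses are not given: they have to be found in the camera images.
- isolator (a joint): turn of the isolator's red handle about its vertical axis: 1.57 rad = ON (the start), 0 = OFF; seen from above it grows clockwise, so switching off is a counter-clockwise quarter turn. Hard stop at each end; stiff (about 0.12 Nm of friction), it stays where it is left. It counts as off only when turned nearly fully to its stop
- isolator_grip (a point): point on the turning axis of the red bar handle, at mid height of the bar (99 mm above the bench). The bar is 70 long, 16 thick, its sides 83 to 111 mm above the bench; under it lies a red disc, 54 dia, with its top at 83 mm. The point turns with the bar: its x axis points along the bar to the end with the white pointer line
- isolator_tip (a point): end of the same red bar that carries the white pointer line, 35 mm from the axis, at mid height of the bar
- isolator_box: fixed grey isolator box 100 x 100 x 72 with yellow top, carrying the red handle at its centre; origin at its underside centre. On its top a green dot (ON) lies on its -y side and a black dot (OFF) on its +x side
- bed: fixed dark steel slide bed: flat, level top 120 (along x) x 220 (along y), 90 mm above the bench, no rails or stops; origin on the bench below the top's centre. Its own -y axis is the outward direction in which the plate slides; the outward edge carries a yellow line
- bed_edge (a point): middle of the bed's outward top edge (axes as the bed), 110 mm from the bed's centre along its -y, 90 mm above the bench
- plate: loose aluminium plate 84 (x) x 300 (y) x 8, about 0.8 kg, lying on the bed with its -y end (front) outward; origin under its centre. A steel sleeve (48 dia, 36 high) stands 40 mm from the front end, a black grip 30 mm from the rear end. Its centre of mass is about 24 mm in front of its centre, so once the overhang passes about 125 mm it tips unless the rear is held
- plate_front (a point): middle of the top edge of the plate's front (outward, blue-striped) end, 150 mm from the plate's centre along its -y, on the plate's upper face (98 mm above the bench)
- plate_grip (a point): top centre of the black grip, a fixed block on the plate 50 (plate x) x 22 (plate y) x 50 high above the plate's upper face; 120 mm from the plate's centre along +y, 270 mm behind the front edge; 148 mm above the bench
- gauge_tip (a point): tip of the setting gauge's red pointer (a bar 50 long, 5 wide, 8 high; the point is the middle of its end), 102 mm above the bench, pointing along its own -x towards the path of the plate from the side away from the robot; about 18 mm clear of the plate's side. Its axes are parallel to the bed's. The gauge is fixed to the bench
- beaker: clear glass beaker, 66 dia x 62 high, standing on the bench below where the plate's front will hang; origin at its underside centre (leave alone)
- tray: open blue plastic tray 120 x 200 x 30, holding the two spare injectors; origin under its centre (leave alone)
- injector0: spare steel injector with black plug, 138 long, 24 thick, lying along y in the tray; origin below its middle (leave alone)
- injector1: second spare injector, alike, in the tray (leave alone)
- wrench: steel wrench lying on the bench at the robot's left, beyond the isolator (leave alone)
- screwdriver: screwdriver lying on the bench at the robot's right (leave alone)
- cleaner: white plastic bottle with red cap, 60 dia x 170 high, standing; origin at its underside centre (leave alone)
- jar: amber glass jar with black lid, 56 dia x 70 high, standing; origin at its underside centre (leave alone)

How it is judged (in metres and radians):
On the way, in this order (a step that is already met when the one before it is completed fails the run):
1. the isolator is turned off (value of joint isolator below 0.2 rad), for 0.2 s.
2. the plate is slid out until its front edge is level with the red pointer, flat (y of plate_front in the frame of gauge_tip between -0.006 and 0.006 m and angle between plate's own z axis and vertical below 0.05 rad), for 0.2 s.
At the end, for the whole second after the job is handed in: Isolator off (within 0.2 rad); front edge level with the pointer within 6 mm along the bed; plate flat (0.04 rad), straight on the bed (0.12 rad, front within 25 mm of the bed's centre line), at rest, resting on the bed (over 1 N) and still held by the fingers (over 1 N); not propped on the beaker (value of joint isolator below 0.2 rad and y of plate_front in the frame of gauge_tip between -0.006 and 0.006 m and angle between plate's own z axis and vertical below 0.04 rad and angle between the y axis of plate and the y axis of bed, either way round below 0.12 rad and x of plate_front in the frame of bed_edge between -0.025 and 0.025 m and height (world z) of plate between 0.086 and 0.094 m and contact force between each of the fingers, bed and plate above 1 N and contact force between beaker and plate below 0.2 N and linear speed of plate below 0.02 m/s); the arm keeps its last pose, push and grip.
It fails at once if the plate is moved (more than 25 mm) while the isolator is still on (value of joint isolator above 0.4 rad and distance of plate from where it was at the start of the episode above 0.025 m).
It fails at once if the plate tips by more than 0.12 rad (angle between plate's own z axis and vertical above 0.12 rad).
It fails at once if the plate is lifted 15 mm or more off the bed instead of slid (height (world z) of plate above 0.105 m).
It fails at once if a bystander (beaker, tray, injectors, wrench, screwdriver, bottle, jar) is shifted by more than 30 mm or knocked over (distance of any of beaker, tray, injector0, injector1, wrench, screwdriver, cleaner, jar from where it was at the start of the episode above 0.03 m or angle between any of cleaner, jar, beaker's own z axis and vertical above 0.5 rad).
It also fails if it takes over 48 s, if anything falls off the work surface, if the arm or the gripper's body presses on something with over 40 N, if the wrist force passes 120 N, or if a joint passes its speed limit or range.

## Working session

There is one attempt and no reset: what is moved stays moved. The work goes in short steps, Python scripts to look and compute and a tool call to move; the robot and the scene stay as the last step left them, time stands still between calls to the robot, and variables do not carry over. Pictures are saved under pics/ and viewed, at most 10 in all, crops included, and the job is handed in when it is done.

Besides the shell and the picture viewer there is one more tool, called as name(argument=value, ...), one argument or row to a line, values as JSON. send_rows: Moves the arm, as the interface text tells. Its arguments: {"type":"object","properties":{"series":{"type":"array"},"squeeze":{"type":"number"}},"required":["series"]}

```bash
mkdir -p pics; cat > h.py <<'E'
import numpy as np, cv2
from cell import *
def world(pic,p):
    T=np.linalg.inv(np.array(pic["camera_from_world"])); return (T@np.r_[p,1])[:3]
def spots(names,pic):
    for n in names:
        print(pic["shot"],n,[(np.round(world(pic,d["point"]),1).tolist(),round(d["confidence"],2)) for d in spot_point(n,pic)[:2]])
E
python3 - <<'E'
from h import *
s=read_state();print(s,grip_depth)
for c in ("top","side"):
    p=camera(c);cv2.imwrite(f"pics/{c}0.png",p["color"])
    spots(["isolator_grip","isolator_tip","isolator_box","bed","bed_edge","plate","plate_front","plate_grip","gauge_tip","beaker","tray","cleaner","jar","wrench"],p)
E
```

```text
{'clock': 0.0, 'joints': array([ 1.20640015e+00,  3.00475410e-01,  1.52157127e+00,  4.92095494e-06,
        1.32069373e+00, -6.66036462e-02]), 'qd': array([-0.00051217,  0.00182976, -0.00183627,  0.00033914, -0.00062254,
        0.00014916]), 'effort': array([-1.65316538e-03, -5.31809556e+01, -3.52733159e+01,  7.07525178e-02,
        2.44310807e-02, -6.58159274e-05]), 'eef_pos': array([161.327599  , 525.65461109, 302.08805304]), 'eef_rot': array([-3.14044777e+00, -8.11436578e-05,  2.84379886e+00]), 'wrist_force': array([ 0.08153143, -0.30414033, -0.87004598]), 'moment': array([0.03533888, 0.02772223, 0.0566252 ]), 'finger_force': 0.0, 'finger_gap': 93.94548282706182} 78.39999999999999
1 isolator_grip [([513.2, -26.2, 86.4], 0.72), ([514.1, 332.2, 99.1], 0.7)]
1 isolator_tip [([517.4, 296.7, 97.4], 0.59)]
1 isolator_box [([512.7, 328.6, -0.7], 0.65)]
1 bed [([505.3, -34.3, -1.8], 0.83)]
1 bed_edge []
1 plate [([516.3, -23.1, 85.7], 0.9)]
1 plate_front [([549.5, -174.0, 96.1], 0.97), ([511.6, -22.9, 84.9], 0.56)]
1 plate_grip []
1 gauge_tip [([624.1, -289.1, 104.6], 0.8), ([699.6, 227.
[... 395 characters left out ...]
 isolator_box [([517.2, 331.8, 5.6], 0.84)]
2 bed [([478.0, 90.6, 142.4], 0.71), ([508.8, -34.1, 4.6], 0.67)]
2 bed_edge [([531.1, -143.1, 93.0], 0.61)]
2 plate [([512.4, -22.7, 89.9], 0.78), ([645.7, 464.3, -4.5], 0.73)]
2 plate_front [([550.6, -172.0, 102.6], 0.84), ([562.4, -283.3, 2.1], 0.15)]
2 plate_grip [([476.0, 93.0, 145.4], 0.83), ([757.6, 230.1, 3.2], 0.45)]
2 gauge_tip [([627.5, -285.7, 102.8], 0.72)]
2 beaker [([561.8, -280.9, -0.5], 0.9)]
2 tray [([724.6, 229.2, -1.3], 0.65), ([517.7, 297.7, 98.7], 0.32)]
2 cleaner [([607.3, -483.3, 1.0], 0.89), ([512.9, 337.4, 98.0], 0.27)]
2 jar [([528.1, -553.4, 2.7], 0.58)]
2 wrench [([645.7, 458.7, -3.8], 0.65), ([759.1, 228.8, 4.6], 0.4)]
```

View pics/top0.png

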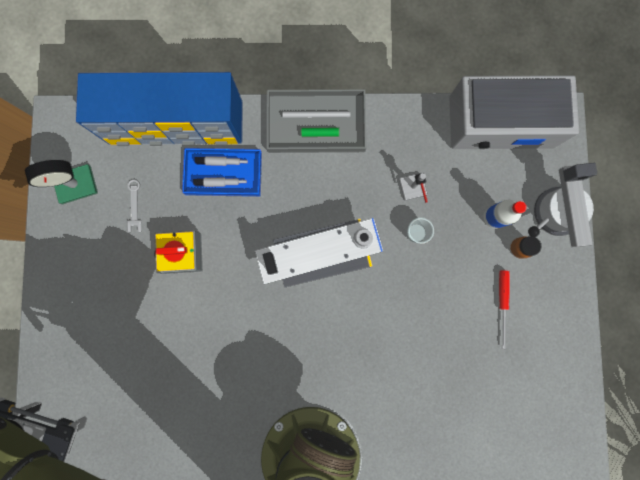

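View pics/side0.png

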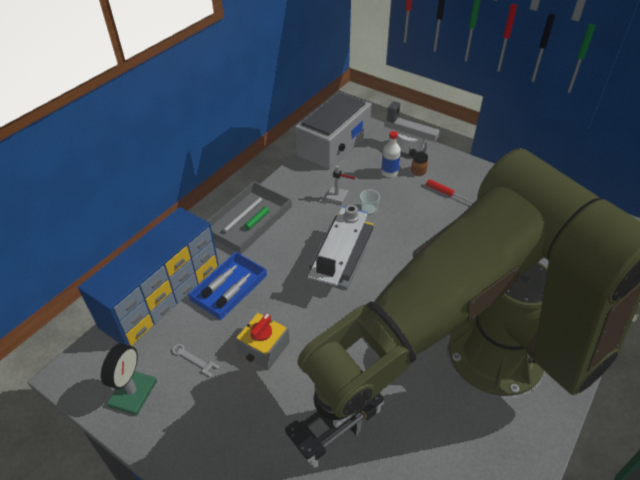

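The top view shows the handle at about (175,251) pointing right (-y), and the plate running from its grip (267,263) to its front (378,235). The red pointer is at (424,190), with the beaker at (420,230). The network points agree with this, so I'm moving above the handle.

send_rows(
  series=[
    [[35,-19,0],-6.6,-1],
    [[35,-19,0],-6.6,-1],
    [[35,-19,0],-6.6,-1],
    [[35,-19,0],-6.6,-1],
    [[35,-19,0],-6.6,-1],
    [[35,-19,0],-6.6,-1],
    [[35,-19,0],-6.6,-1],
    [[35,-19,0],-6.6,-1],
    [[35,-19,0],-6.6,-1],
    [[37,-20,0],-6.6,-1],
    [[0,0,0],0,-1],
    [[0,0,0],0,-1],
  ],
)

```text
clock: 2.7
eef_pos: [513.7, 334.3, 302.2]
eef_rot: [-3.141, 0.0, 1.691]
wrist_force: [-1.2, 0.5, 0.5]
finger_gap: 93.9
finger_force: 0.0
```

```bash
python3 - <<'E'
from h import *
s=read_state();print(s["eef_pos"],s["eef_rot"],s["joints"])
N=["isolator_grip","isolator_tip","isolator_box","bed","bed_edge","plate","plate_front","plate_grip","gauge_tip"]
for c in ("wrist","side","top"):
    p=camera(c);cv2.imwrite(f"pics/{c}1.png",p["color"]); spots(N,p)
E
```

```text
[513.72529779 334.34069362 302.20480216] [-3.14088505e+00  1.53532792e-04  1.69131958e+00] [5.17163773e-01 4.42151609e-01 1.32859129e+00 1.34408274e-04
 1.37156174e+00 3.96613923e-01]
3 isolator_grip [([516.6, 329.8, 99.8], 0.98)]
3 isolator_tip [([515.6, 298.4, 101.4], 0.82)]
3 isolator_box [([512.4, 332.6, -1.2], 0.86), ([725.9, 226.0, 5.0], 0.42)]
3 bed [([727.8, 227.4, 3.6], 0.38)]
3 bed_edge [([760.6, 227.5, 2.9], 0.31)]
3 plate []
3 plate_front []
3 plate_grip []
3 gauge_tip []
4 isolator_grip [([477.8, 96.0, 146.4], 0.71), ([512.3, 338.0, 101.5], 0.58)]
4 isolator_tip []
4 isolator_box [([516.8, 329.6, 0.9], 0.74)]
4 bed [([509.6, -35.4, 5.4], 0.75)]
4 bed_edge []
4 plate [([513.1, -22.4, 90.5], 0.84), ([478.2, 94.1, 146.3], 0.24)]
4 plate_front []
4 plate_grip [([478.9, 93.9, 147.7], 0.72)]
4 gauge_tip []
5 isolator_grip [([515.2, 331.8, 96.6], 0.56)]
5 isolator_tip []
5 isolator_box [([512.7, 331.5, 1.5], 0.93)]
5 bed [([504.3, -31.4, -0.0], 0.71)]
5 bed_edge []
5 plate [([514.2, -22.1, 87.4], 0.96), ([479.5, 91.1, 147.2], 0.71)]
5 plate_front [([550.1, -170.7, 96.8], 0.66), ([625.8, -288.2, 103.6], 0.41)]
5 plate_grip [([482.2, 92.9, 149.0], 0.96)]
5 gauge_tip [([623.7, -286.7, 102.2], 0.67), ([518.4, -555.4, 1.4], 0.37)]
```

View pics/wrist1.png

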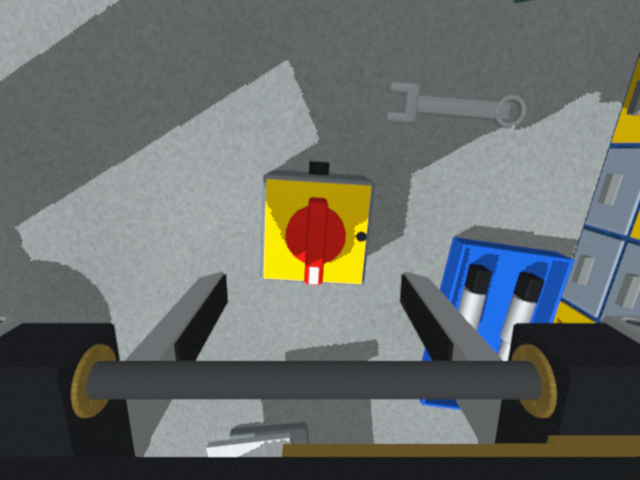

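The wrist view shows the handle bar upright at (316,240) between the fingers and about 3° off square, with the OFF dot at (361,237). I'll correct the angle, go down and close.

send_rows(
  series=[
    [[1,-2,-40],-3,-1],
    [[0,0,-40],0,-1],
    [[0,0,-25],0,-1],
    [[0,0,-12],0,-1],
    [[0,0,0],0,-1],
    [[0,0,0],0,1],
    [[0,0,0],0,1],
    [[0,0,0],0,1],
    [[0,0,0],0,1],
    [[0,0,0],0,1],
    [[0,0,0],0,1],
    [[0,0,0],0,1],
  ],
  squeeze=30,
)

```text
clock: 5.4
eef_pos: [514.4, 332.8, 185.7]
eef_rot: [3.142, -0.0, 1.64]
wrist_force: [-0.3, 0.5, -1.0]
finger_gap: 41.3
finger_force: 0.0
```

send_rows(
  series=[
    [[0,0,0],0,1],
    [[0,0,0],0,1],
    [[0,0,0],0,1],
    [[0,0,0],0,1],
    [[0,0,0],0,1],
    [[0,0,0],0,1],
    [[0,0,0],0,1],
  ],
)

```text
clock: 6.1
eef_pos: [515.1, 332.7, 185.7]
eef_rot: [3.14, -0.0, 1.639]
wrist_force: [6.9, 0.7, -3.5]
finger_gap: 15.9
finger_force: 30.0
```

send_rows(
  series=[
    [[0.5,0,0],7,1],
    [[0,0,0],7,1],
    [[0,0,0],7,1],
    [[0,0,0],7,1],
    [[0,0,0],7,1],
    [[0,0,0],7,1],
    [[0,0,0],7,1],
    [[0,0,0],7,1],
    [[0,0,0],7,1],
    [[0,0,0],7,1],
    [[0,0,0],7,1],
    [[0,0,0],7,1],
  ],
)

```text
clock: 7.3
eef_pos: [515.1, 332.6, 185.7]
eef_rot: [-3.141, 0.0, 3.11]
wrist_force: [1.0, -1.0, 0.6]
finger_gap: 15.8
finger_force: 30.0
```

send_rows(
  series=[
    [[0,0,0],4,1],
    [[0,0,0],3,1],
    [[0,0,0],2,1],
    [[0,0,0],0,1],
    [[0,0,0],0,1],
  ],
)

```text
clock: 7.8
eef_pos: [515.1, 332.6, 185.7]
eef_rot: [-3.141, 0.0, -3.022]
wrist_force: [1.4, -2.3, -0.2]
finger_gap: 16.2
finger_force: 31.2
```

```bash
python3 - <<'E'
from h import *
s=read_state();print(s["moment"],s["eef_rot"])
p=camera("wrist");cv2.imwrite("pics/wrist2.png",p["color"]); spots(["isolator_tip","isolator_grip"],p)
E
```

```text
[-0.34847682 -0.40307919 -0.73331625] [-3.14148477e+00  2.98872070e-04 -3.02223064e+00]
6 isolator_tip [([550.8, 335.0, 102.0], 0.71)]
6 isolator_grip [([513.7, 329.9, 101.0], 0.75)]
```

View pics/wrist2.png

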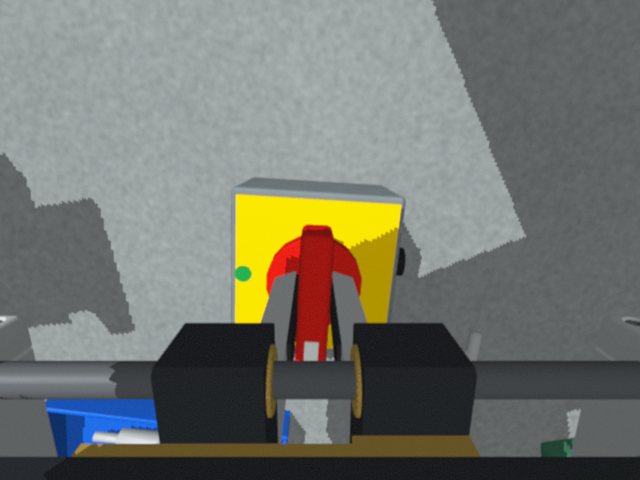

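The handle now points at the OFF side and the moment shows it is on its stop (Mz is -0.73 Nm). The green dot is clear at (243,273). I'll release, rise and move over the plate grip.

send_rows(
  series=[
    [[0,0,0],0,-1],
    [[0,0,0],0,-1],
    [[0,0,0],0,-1],
    [[0,0,0],0,-1],
    [[0,0,0],0,-1],
    [[0,0,40],0,-1],
    [[0,0,45],0,-1],
    [[0,0,25],0,-1],
    [[-6,-40,0],1.5,-1],
    [[-6,-40,0],1.5,-1],
    [[-6,-40,0],1.5,-1],
    [[-6,-40,0],1.5,-1],
  ],
)

```text
clock: 9.15
eef_pos: [490.3, 171.4, 295.7]
eef_rot: [3.142, 0.0, -2.914]
wrist_force: [1.0, -0.9, 0.7]
finger_gap: 93.9
finger_force: 0.0
```

send_rows(
  series=[
    [[-6,-40,0],1.5,-1],
    [[-6,-40,0],1.5,-1],
    [[0,0,0],0,-1],
    [[0,0,0],0,-1],
  ],
)

```text
clock: 9.55
eef_pos: [479.0, 92.4, 296.0]
eef_rot: [3.142, 0.001, -2.865]
wrist_force: [-0.3, 0.3, 0.6]
finger_gap: 94.0
finger_force: 0.0
```

```bash
python3 - <<'E'
from h import *
s=read_state();print(s["clock"],s["eef_pos"],s["eef_rot"])
p=camera("wrist");cv2.imwrite("pics/wrist3.png",p["color"]); spots(["plate_grip","plate","bed"],p)
p=camera("side");cv2.imwrite("pics/side3.png",p["color"]);spots(["plate_front","gauge_tip","plate","isolator_tip","bed_edge"],p)
p=camera("top");cv2.imwrite("pics/top3.png",p["color"]); spots(["plate_front","gauge_tip","bed_edge"],p)
m=regions_of("plate",p)[0]["mask"].astype("uint8")
c=max(cv2.findContours(m,0,2)[0],key=cv2.contourArea); print(cv2.minAreaRect(c))
E
```

```text
9.55 [478.96887451  92.40461921 295.97464735] [ 3.14153210e+00  7.23401058e-04 -2.86524506e+00]
7 plate_grip [([486.0, 88.0, 149.4], 0.91)]
7 plate [([516.3, -28.8, 89.2], 0.87)]
7 bed []
8 plate_front [([550.5, -171.7, 102.9], 0.94)]
8 gauge_tip []
8 plate [([513.3, -24.9, 88.5], 0.88), ([548.1, 336.3, 99.0], 0.23)]
8 isolator_tip [([513.2, 336.0, 99.0], 0.49), ([756.9, 230.1, 5.9], 0.24)]
8 bed_edge [([533.5, -138.4, 93.7], 0.86)]
9 plate_front [([550.9, -171.1, 94.5], 0.7), ([504.9, -32.8, -0.6], 0.63)]
9 gauge_tip [([623.6, -289.1, 103.5], 0.92)]
9 bed_edge []
((330.0584411621094, 247.52340698242188), (35.63825225830078, 101.23649597167969), 73.96765899658203)
```

View pics/wrist3.png

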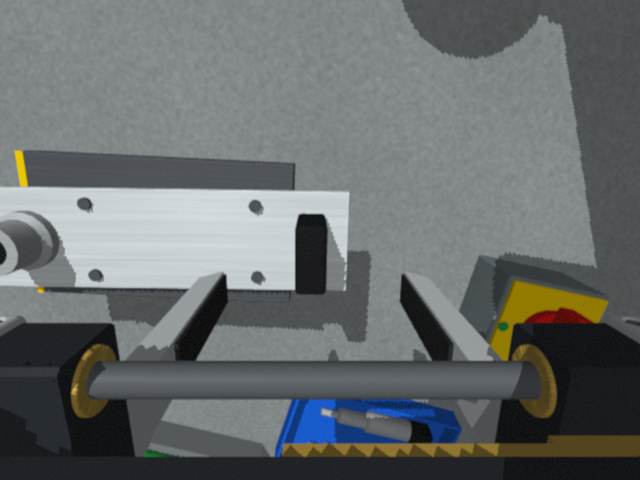

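The wrist view shows the grip's top at about (311,250), slightly right of tool-x centre, and the plate's edges nearly level, with about 1–2° between plate and bed. I'll turn these pixels into world positions.

```bash
cat >> h.py <<'E'
def ray(pic,u,v,z):
    T=np.linalg.inv(np.array(pic["camera_from_world"])); d=T[:3,:3]@[(u-pic["cx"])/pic["fx"],(v-pic["cy"])/pic["fy"],1]; o=T[:3,3]
    return (o+d*(z-o[2])/d[2])[:2]
E
python3 - <<'E'
from h import *
p=camera("wrist")
a=lambda q,r:np.degrees(np.arctan2(*(r-q)[::-1]))
for n,z,q,r in [("plate far",98,(5,187),(345,192)),("plate near",98,(60,289),(345,291)),("rear",98,(349,192),(347,291)),("bed long",90,(23,151),(294,163)),("bed end",90,(294,163),(294,190)),("griptop",148,(299,214),(325,214))]:
    q,r=ray(p,*q,z),ray(p,*r,z); print(n,q.round(1),r.round(1),a(q,r).round(1))
p=camera("top")
im=cv2.resize(p["color"][170:300,240:440],(800,520),interpolation=cv2.INTER_CUBIC);cv2.imwrite("pics/topc.png",im)
E
```

```text
plate far [ 504.8 -153.9] [435.1 105.4] 105.1
plate near [ 580.4 -103.7] [515.6 130.3] 105.5
rear [434.2 108.4] [515.1 131.9] 16.2
bed long [ 474.7 -148.3] [424.9  60.3] 103.4
bed end [424.9  60.3] [445.6  65.9] 15.1
griptop [452.5  74.4] [447.8  91. ] 105.9
```

View pics/topc.png

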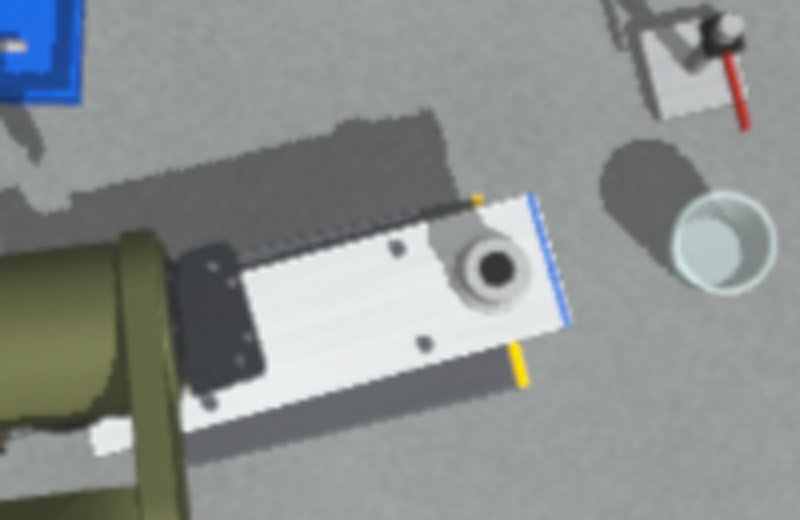

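```bash
python3 - <<'E'
from h import *
p=camera("top")
R=lambda u,v,z: ray(p,240+u/4,170+v/4,z)
g=R(745,130,104);f1=R(531,195,98);f2=R(570,325,98);b1=R(482,196,90);b2=R(527,385,90)
a=lambda q,r:np.degrees(np.arctan2(*(r-q)[::-1]))
print("gauge",g,"front",f1,f2,(f1+f2)/2,a(f2,f1),"bed edge",b1,b2,a(b2,b1))
spots(["gauge_tip","plate_front"],p)
for y in (13,14,15,16):
    t=np.radians(y);d=np.array([np.sin(t),-np.cos(t)]);n=np.array([np.cos(t),np.sin(t)]);F=(f1+f2)/2
    print(y,"slide",d@(g-F),"edge->front",d@(F-b2),d@(F-b1),"gauge lateral",n@(g-F), "bed lateral corner",n@(b2-F))
E
```

```text
gauge [ 625.45501671 -287.85773339] front [ 587.18913257 -157.26262599] [ 507.49935193 -179.39791971] [ 547.34424225 -168.33027285] 15.523606077070003 bed edge [ 587.89348986 -128.04091474] [ 471.69466402 -153.52691898] 12.370851884455988
12 gauge_tip [([622.8, -286.6, 103.8], 0.7)]
12 plate_front [([545.3, -169.9, 96.6], 0.6)]
13 slide 134.03508053452074 edge->front 31.44139725925127 30.135148469371902 gauge lateral 49.22097209679906 bed lateral corner -70.38065438402954
14 slide 134.87369075281336 edge->front 32.66492036779093 29.282841141968493 gauge lateral 46.87424080199909 bed lateral corner -69.82120702554596
15 slide 135.67121713835192 edge->front 33.87849342515435 28.421613977483986 gauge lateral 44.513231159369894 bed lateral corner -69.24049145102916
16 slide 136.42741675687353 edge->front 35.081746765232154 27.551729314055585 gauge lateral 42.13866235532018 bed lateral corner -68.6386845520687
```

Every estimate puts the grip within about 3 mm of the current TCP, with the angle good to 0.5°. The bed's yaw is about 13°, the plate's about 15°, and the slide is about 134 mm. I'll go down and grip.

send_rows(
  series=[
    [[-1,-1,-40],0,-1],
    [[0,0,-35],0,-1],
    [[0,0,-18],0,-1],
    [[0,0,0],0,-1],
    [[0,0,0],0,1],
    [[0,0,0],0,1],
    [[0,0,0],0,1],
    [[0,0,0],0,1],
    [[0,0,0],0,1],
    [[0,0,0],0,1],
    [[0,0,0],0,1],
    [[0,0,0],0,1],
  ],
  squeeze=40,
)

```text
clock: 11.75
eef_pos: [477.9, 91.8, 202.7]
eef_rot: [3.142, 0.0, -2.863]
wrist_force: [0.4, 0.0, -0.6]
finger_gap: 33.7
finger_force: 0.0
```

send_rows(
  series=[
    [[0,0,0],0,1],
    [[0,0,0],0,1],
    [[0,0,0],0,1],
    [[0,0,0],0,1],
    [[0,0,0],0,1],
  ],
)

```text
clock: 12.25
eef_pos: [477.9, 91.6, 202.6]
eef_rot: [-3.141, -0.0, -2.864]
wrist_force: [0.5, -4.2, -0.2]
finger_gap: 22.2
finger_force: 40.0
```

send_rows(
  series=[
    [[2.2,-9.7,-0.5],-0.2,1],
    [[2.2,-9.7,0],-0.2,1],
    [[2.2,-9.7,0],-0.2,1],
    [[2.2,-9.7,0],-0.2,1],
    [[2.2,-9.7,0],-0.2,1],
    [[2.2,-9.7,0],-0.2,1],
    [[2.2,-9.7,0],-0.2,1],
    [[2.2,-9.7,0],-0.2,1],
    [[2.2,-9.7,0],-0.2,1],
    [[2.2,-9.7,0],-0.2,1],
    [[2.2,-9.7,0],0,1],
    [[0,0,0],0,1],
  ],
)

```text
clock: 13.45
eef_pos: [502.5, -15.5, 202.6]
eef_rot: [-3.141, 0.001, -2.898]
wrist_force: [2.2, -4.4, 4.1]
finger_gap: 21.9
finger_force: 40.0
```

```bash
python3 - <<'E'
from h import *
s=read_state();print(s["wrist_force"],s["moment"],s["eef_pos"])
p=camera("top")
spots(["gauge_tip","plate_front"],p)
x0,y0=360,160
im=cv2.resize(p["color"][y0:y0+100,x0:x0+133],(798,600),interpolation=cv2.INTER_CUBIC);cv2.imwrite("pics/topd.png",im)
p=camera("side");spots(["gauge_tip","plate_front","plate"],p)
E
```

```text
[ 2.19369584 -4.38323397  4.14790416] [-7.40765001e-01  3.15738684e-02  5.06594640e-04] [502.51841956 -15.51294501 202.61156907]
13 gauge_tip [([624.6, -289.5, 102.8], 0.61)]
13 plate_front [([571.4, -279.7, 98.7], 0.6), ([699.9, 230.9, 6.5], 0.37)]
14 gauge_tip []
14 plate_front [([568.5, -279.2, 100.8], 0.64), ([647.0, 461.1, -1.7], 0.29)]
14 plate [([535.4, -127.1, 92.3], 0.57), ([512.8, 336.1, 98.1], 0.32)]
```

View pics/topd.png

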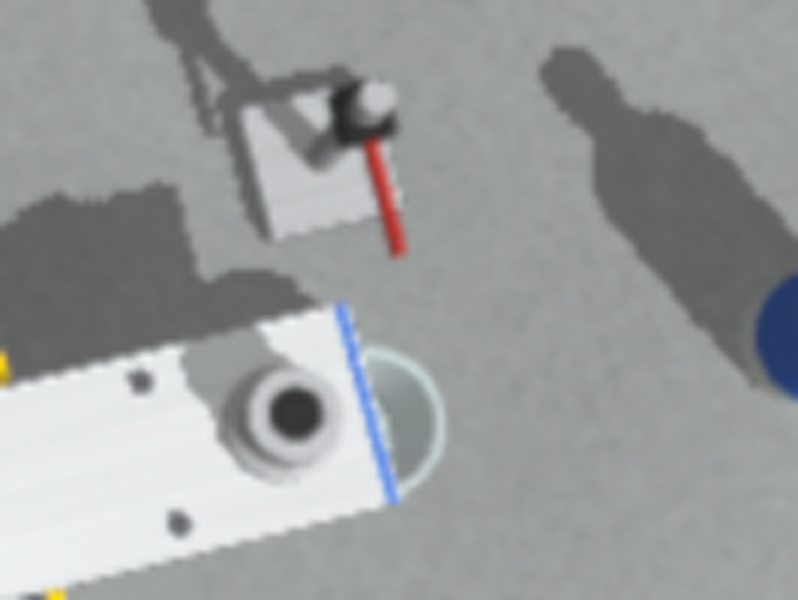

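The crop shows the blue front edge from (345,302) to (397,502). The pointer tip at (399,256) is still ahead of it.

```bash
python3 - <<'E'
from h import *
p=camera("top")
R=lambda u,v,z: ray(p,360+u/6,160+v/6,z)
g=R(399,256,104);g0=R(373,140,104);f1=R(346,302,98);f2=R(398,502,98);F=(f1+f2)/2
a=lambda q,r:np.degrees(np.arctan2(*(r-q)[::-1]))
print(g,F,"gauge yaw",a(g,g0),"plate yaw",a(f2,f1))
for y in (12,13,14):
    t=np.radians(y);d=np.array([np.sin(t),-np.cos(t)]);n=np.array([np.cos(t),np.sin(t)])
    print(y,"left",d@(g-F),"lateral",n@(g-F))
E
```

```text
[ 625.03916616 -288.45507018] [ 566.21568726 -276.94822118] gauge yaw 10.771821976200194 plate yaw 12.84080516569938
12 left 23.485485698638204 lateral 55.145636323059776
13 left 24.44433280376446 lateral 54.72735913375424
14 left 25.39573392832112 lateral 54.292411460700734
```

send_rows(
  series=[
    [[1.0,-4.6,0],0,1],
    [[1.1,-4.6,0],0,1],
    [[1.0,-4.6,0],0,1],
    [[1.1,-4.6,0],0,1],
    [[1.1,-4.6,0],0,1],
    [[0,0,0],0,1],
    [[0,0,0],0,1],
    [[0,0,0],0,1],
  ],
)

```text
clock: 14.65
eef_pos: [507.6, -37.3, 202.6]
eef_rot: [3.141, 0.001, -2.898]
wrist_force: [0.6, 2.6, 6.6]
finger_gap: 21.5
finger_force: 40.0
```

```bash
python3 - <<'E'
from h import *
s=read_state();print(s["wrist_force"],s["moment"],s["eef_pos"],s["eef_rot"])
p=camera("top")
spots(["gauge_tip","plate_front"],p)
x0,y0=360,160
im=cv2.resize(p["color"][y0:y0+100,x0:x0+133],(798,600),interpolation=cv2.INTER_CUBIC);cv2.imwrite("pics/tope.png",im)
p=camera("side");spots(["gauge_tip","plate_front","isolator_tip"],p);cv2.imwrite("pics/side4.png",cv2.resize(p["color"][140:300,270:470],(800,640))[:600])
E
```

```text
[0.5750006  2.64064964 6.61330146] [0.57138015 0.1956254  0.0128041 ] [507.60784122 -37.33704506 202.6274063 ] [ 3.14119748e+00  1.14585428e-03 -2.89781625e+00]
16 gauge_tip [([623.5, -290.2, 105.1], 0.79), ([550.2, 332.7, 97.5], 0.21)]
16 plate_front [([573.3, -297.5, 95.2], 0.84), ([758.5, 227.2, -2.4], 0.65)]
17 gauge_tip []
17 plate_front [([572.9, -301.8, 98.6], 0.61)]
17 isolator_tip [([551.4, 337.3, 96.1], 0.88)]
```

View pics/tope.png

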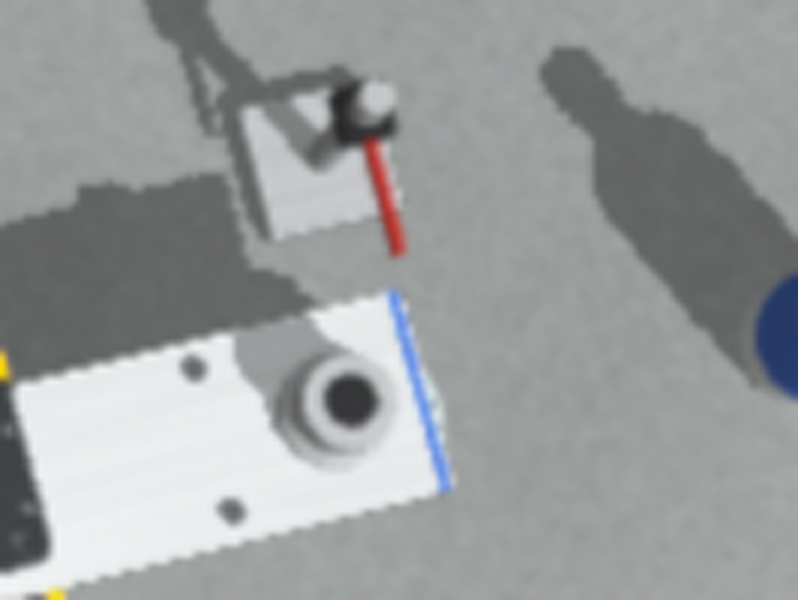

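View pics/side4.png

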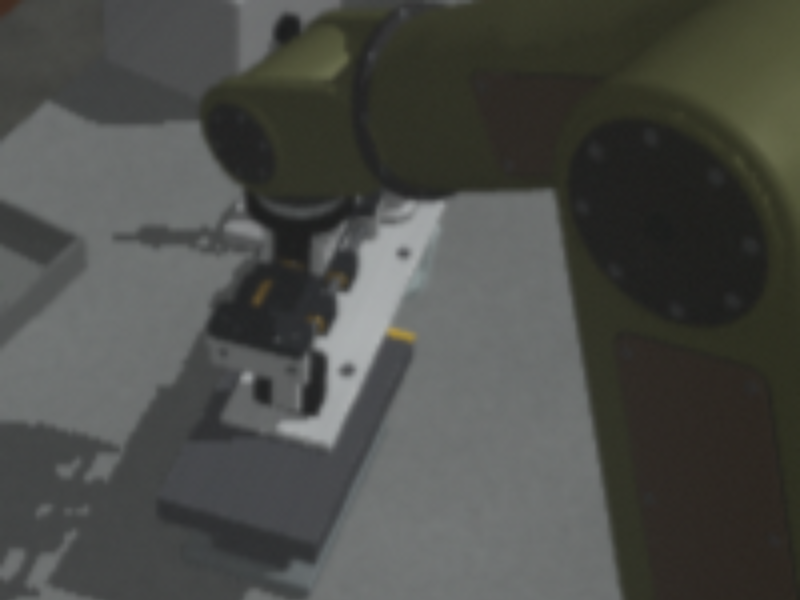

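The top crop shows the front edge from (399,290) to (450,490), almost in line with the pointer tip at (399,256). The plate is flat and held.

```bash
python3 - <<'E'
from h import *
p=camera("top")
R=lambda u,v,z: ray(p,360+u/6,160+v/6,z)
g=R(399,256,104)
for f1,f2 in [((399,290),(450,490)),((402,291),(453,491))]:
    f1=R(*f1,98);f2=R(*f2,98);F=(f1+f2)/2
    for y in (12,13,14):
        t=np.radians(y);d=np.array([np.sin(t),-np.cos(t)]);n=np.array([np.cos(t),np.sin(t)])
        print(F,y,"left",d@(g-F),"lateral",n@(g-F),np.degrees(np.arctan2(*(f1-f2)[::-1])))
E
```

```text
[ 570.98273939 -298.44944159] 12 left 1.4629926690866064 lateral 54.95311081636195 12.460032038137745
[ 570.98273939 -298.44944159] 13 left 2.421833873177169 lateral 54.91920844873758 12.460032038137745
[ 570.98273939 -298.44944159] 14 left 3.379937363209132 lateral 54.868577158205404 12.460032038137745
[ 570.56463106 -299.65662213] 12 left 0.3691215346962853 lateral 55.61306942300311 12.454549798814954
[ 570.56463106 -299.65662213] 13 left 1.3396472064937868 lateral 55.59815722411376 12.454549798814954
[ 570.56463106 -299.65662213] 14 left 2.309764808774734 lateral 55.5663092879425 12.454549798814954
```

send_rows(
  series=[
    [[0.4,-1.6,0],0,1],
    [[0,0,0],0,1],
    [[0,0,0],0,1],
    [[0,0,0],0,1],
    [[0,0,0],0,1],
    [[0,0,0],0,1],
  ],
)

```text
clock: 15.65
eef_pos: [507.9, -38.5, 202.7]
eef_rot: [3.14, 0.001, -2.898]
wrist_force: [-1.0, 7.6, 7.6]
finger_gap: 21.3
finger_force: 40.0
```

```bash
python3 - <<'E'
from h import *
s=read_state();print(s["clock"],s["wrist_force"],s["eef_pos"],s["finger_force"])
p=camera("top");spots(["gauge_tip","plate_front","isolator_tip","beaker"],p)
E
```

```text
15.65 [-1.03027398  7.59040687  7.58364182] [507.90101514 -38.4964113  202.71206245] 39.95122253894806
19 gauge_tip [([624.1, -290.4, 103.3], 0.6)]
19 plate_front [([572.0, -301.6, 98.9], 0.8)]
19 isolator_tip [([552.2, 335.9, 97.1], 0.84)]
19 beaker []
```

```bash
python3 -c "
from cell import *
print(sign_off())"
```

```text
the job is handed in; nothing more can be done
None
```

I handed the job in at about 16 s: the isolator is off on its stop, and the plate is slid out flat and still held. By the last network reading its front edge is about 1 mm short of the red pointer; sign-off gave no verdict, so I can't confirm it passed.

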